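Bar a vacuum pump over compression

ROBOT

A 6-joint arm with a two-finger parallel gripper is mounted at the origin on the work surface. World frame = base frame: x ahead of the robot, y to its left, z up, the work surface at z = 0. Lengths are in m, angles in rad, forces in N, time in s.
With the tool pointing down it reaches from about 0.375 to 0.975 m from the base axis. Payload 3.8 kg.
Tool frame: the origin (TCP) lies at the very end of the fingers, on their centre line; the grasp point (between the pads) lies 19 mm behind it; z points along the fingers, y is the direction in which the jaws open and shut (so a half turn about z gives the same grasp; the last joint's range is limited). The gripper opens to 85 mm and grips with 20 to 120 N. Pads are 22 mm wide; open, the fingers measure 114 mm over their backs; the gripper's body (76 mm by 85 mm) begins 54 mm behind the grasp point. The pads swing forward as they close: fully open they stand 13 mm farther back than shut.
Start: joints at [1.154, 0.264, 1.604, -0, 1.274, -0.037], TCP at [0.25, 0.627, 0.231] pointing down, gripper open.
Joint ranges: [-2.63, 2.63], [-0.94, 2.18], [0.31, 2.57], [-1.31, 4.45], [0, 2.66], [-2.55, 2.55]. Speed limits (rad/s): [2.57, 2.57, 3.14, 3.14, 3.14, 3.14].

INTERFACE

Orientations are given as a rotation vector (axis times angle).
In Python, from workcell import status, read_camera, camera_info, order gives the robot as it stands.
- The arm moves only by the tool move_arm, never from a script. Its argument "deltas" is a list of rows, each a list of 3 entries, a list of its own where there are three numbers: the turn, a rotation vector about the world's x, y, z as a fraction of full scale, then the shift along the world's x, y, z as a fraction of full scale, then the closure, from -1 (fully open) to 1 (shut), so that 0 is half open. A call has 1 to 20 rows; each row is the pose to reach, as a shift and turn from the pose commanded when the call began; what a row does not reach only later rows make up. Full scale, the value 1, is 0.1 m for a shift and pi/2 rad for a turn. A row lasts 1/8 s, in which the tool goes at most 62.5 mm and 10.7 degrees, less where a joint would pass 70% of its speed; a pose out of reach is approached as far as the arm can. A call with a number of a shift or a turn outside -1 to 1 is refused whole. A call with a gripper value outside its range is refused whole. The fingers move at their own pace and stop on an object; "grip_force" is the grip in N (left out, the last holds). Time passes only in rows, so rows that repeat a pose let the fingers close. It gives the time, the measured TCP pose, the force and the opening at its end, in the units of the state.
- status.read_state(): the state, without advancing time (a new reading comes with each control period).
- read_camera(name): name is "scene" or "top" or "wrist"; returns (picture, depth): 400x640x3 uint8, red, green, blue; 400x640 float32, m along the optical axis (not along the pixel's ray), 0 where there is no reading.
- camera_info(name): a dict with "K" (3x3 intrinsics, pixels), "R" (3x3) and "t" (3): a world point X has camera coordinates R X + t. Camera axes: x right, y down, z forward; pixel columns grow to the right and rows downward; lengths in m; the calibration is good to about 2 mm. A picture is of the moment at which its call begins: read the wrist's pose just before it. camera_info takes no time and is no camera call; for the wrist camera it gives the pose at the moment of the call.
- order.finish_job(): hands the job in, once; it reports no verdict.
The state is a dict: "time": time; "q": joint angles; "joint_vel": joint speeds; "joint_torque": joint torques, N m; "tool_pos": TCP position; "tcp_rot": TCP orientation; "wrist_force": force on the tool from outside, world axes, zero at the start; "torque": the same for the moment, N m; "width": opening from 0.0 (shut) to 1.0 (fully open).
Only numpy, scipy, OpenCV 4.12 (cv2) and the standard library are available. Lean on these libraries where they do the work, as an engineer would, in place of code of your own. Each camera call takes 0.05 s, during which the arm holds its last target. There are 200 camera calls.

TASK

Pull the orange-headed stop pin out of the pump and put it in the small white tray. Then take the black knob and turn the flywheel counter-clockwise (seen from above) over its compression: the resistance builds up, peaks and fades; stop just past the top, once the push you need has clearly dropped below the plain drag but before it is mostly gone, and let go there so that the wheel stays put. Do not overshoot or let it run on, do not squeeze the knob hard, and leave everything else on the bench as it is.

Things in the scene. Friction and masses are not known exactly. Their poses are not given: they have to be found in the camera images.
- pump: Small bench vacuum pump bolted to the table: grey base plate 250 x 220 x 15 mm, blue gear case, aluminium barrel towards its own +y. Origin: on the table, on the vertical axis of the flywheel; z up. The pin socket, a steel block 34 mm square and 55 mm high (to the table), lies at (+86, -41) mm in this frame. At the start, compression may help or hinder the turning by up to 5 N at the knob.
- wheel: Flywheel, a disc 156 mm across with yellow lug and black knob; origin on the table under its vertical axis, flat top 91 mm above the table. Turns counter-clockwise seen from above, 5 rad in all; starts 0 to 1.1 rad from its clockwise end. The top of compression is 1.55 to 2.65 rad ahead of the start; it is clamped on its shaft at an unknown angle, so no mark shows where.
- hub (a point): Centre of the hub nut's top, on the flywheel's axis, 99 mm above the table. Push needed at the knob: plain drag 5.7 N, plus compression: up to 7 N more (13 N in all) about 1 rad before the top, then fading; just the drag (5.7 N) at the top, about 5.3 N 0.03 rad past it, 3.6 N at 0.2 rad, 2 N at 0.35 rad, 0 at 0.6 rad, beyond which it runs away. Stop 0.03 to 0.35 rad past the top.
- knob_grip (a point): Middle of the grip of the black knob: an upright cylinder, 22 mm across, free to spin on its own axis, 94 to 138 mm above the table, 70 mm from the wheel's axis. This point is on its axis 120 mm above the table. Hollow plastic: squeeze it with no more than about 30 N.
- pin_head (a point): Centre of the orange head (24 mm across, 30 mm high) of the stop pin; z up along the pin. The steel shank below is 12 mm across, 70 mm long, its lowest 22 mm in the socket with 0.75 mm play; head centre 118 mm above the table while seated. It stands in the way of the wheel's yellow lug: the wheel cannot reach the top until it is out. Mass about 70 g.
- pin: The stop pin; origin at the foot of its shank, 85 mm below the centre of its head.
- tray_floor (a point): Centre of the inner floor of the small white tray, 4 mm above the table; tray 150 mm (its x) by 120 mm (its y), walls 4 mm thick and 30 mm high, fixed.
- stem_end (a point): Tip of a thin brass stem low on the pump's -x side. It creeps 0.3 mm towards the pump's +x per radian of wheel turn: a record of the turn for the judge, far too fine to read from measured positions or pictures.
- cup_a: Bystander: clear sample cup, 82 mm across, 85 mm high; origin under its middle.
- cup_b: Bystander: clear sample cup, 82 mm across, 85 mm high; origin under its middle.
- cup_stack: Bystander: stack of clear cups, 82 mm across, 140 mm high; origin under its middle.
- bottle: Bystander: white bottle, 60 mm across, 140 mm high; origin under its middle.
- jar: Bystander: amber jar, 64 mm across, 80 mm high; origin under its middle.
- pen: Bystander: red pen, 142 mm long, lying; origin under its middle.
- stick: Bystander: flat wooden stick 150 x 18 x 4 mm; origin under its middle.

How it is judged:
On the way, in this order (a step that is already met when the one before it is completed fails the run):
1. the stop pin is out of its socket and is left in the white tray (x of pin_head in the frame of tray_floor between -0.073 and 0.073 m and y of pin_head in the frame of tray_floor between -0.058 and 0.058 m and z of pin_head in the frame of tray_floor below 0.097 m and linear speed of pin below 0.05 m/s and contact force between the fingers and pin below 0.1 N), for 0.2 s.
2. the flywheel has been turned to just past the top of compression (x of stem_end in the frame of pump between -0.127202 and -0.127103 m), for 0.2 s.
At the end, for the whole second after the job is handed in: The stop pin rests, released, inside the white tray; the flywheel stands still, released, 0.03 to 0.36 rad past the top of compression (all of step 1 and all of step 2 and angular speed of wheel below 0.05 rad/s); the robot touches nothing.
It fails at once if the wheel was turned or ran on more than 0.7 rad past the top (x of stem_end in the frame of pump above -0.127001 m).
It fails at once if the knob was squeezed or pushed with a total contact force above 90 N (contact force between the fingers and wheel above 90 N).
It fails at once if a bystander was moved more than 30 mm (distance of any of cup_a, cup_b, cup_stack, bottle, jar, pen, stick from where it was at the start of the episode above 0.03 m).
It also fails if it takes over 72 s, if anything falls off the work surface, if the arm or the gripper's body presses on something with over 40 N, if the wrist force passes 120 N, or if a joint passes its speed limit or range.

## Working session

There is one attempt and no reset: what is moved stays moved. The work goes in short steps, Python scripts to look and compute and a tool call to move; the robot and the scene stay as the last step left them, time stands still between calls to the robot, and variables do not carry over. Pictures are saved under pics/ and viewed, about 8 in all and at most 12, crops included, and the job is handed in when it is done.

Besides the shell and the picture viewer there is one more tool, called after "Call:" by a JSON object that holds its "method" and its "body", one argument or row to a line. move_arm: Moves the arm, as the interface text tells. Its arguments: {"type":"object","properties":{"deltas":{"type":"array","items":{"type":"array"}},"grip_force":{"type":"number"}},"required":["deltas"]}

```bash
mkdir -p pics; cat > h.py <<'E'
import numpy as np, cv2
from workcell import status, read_camera, camera_info, order
def get(name,save=None):
    ci=camera_info(name); im,d=read_camera(name)
    if save: cv2.imwrite(f'pics/{save}.png',im[:,:,::-1])
    return im,d,np.array(ci['K']),np.array(ci['R']),np.array(ci['t'])
def ray(u,v,z,K,R,t):
    d=R.T@np.linalg.solve(K,[u,v,1.]); c=-R.T@t
    return c+d*(z-c[2])/d[2]
def proj(X,K,R,t):
    p=K@(R@np.array(X)+t); return p[:2]/p[2]
E
python3 - <<'E'
from h import *
s=status.read_state(); print(s)
for n in('top','scene'):
    im,d,K,R,t=get(n,n+'0'); print(n,K.tolist(),(-R.T@t).round(3),R.round(3).tolist())
    np.savez(n+'0.npz',im=im,d=d,K=K,R=R,t=t)
E
```

```text
{'time': 0.0, 'q': array([ 1.15409927e+00,  2.64789924e-01,  1.60540409e+00,  2.28520609e-05,
        1.27370870e+00, -3.69221690e-02]), 'joint_vel': array([ 1.94947910e-04, -2.21970616e-03,  2.02678455e-03,  8.44169820e-04,
        9.95624383e-05, -5.03850110e-04]), 'joint_torque': array([-1.57053215e-03, -5.15110874e+01, -3.67310321e+01,  7.04647869e-05,
        1.30487923e-02, -3.57831141e-05]), 'tool_pos': array([0.249935  , 0.62621529, 0.22992101]), 'tcp_rot': array([-0.59287838, -3.08458909,  0.00352738]), 'wrist_force': array([ 0.81303009, -0.11699104, -0.00413961]), 'torque': array([-0.02882463,  0.06059148,  0.01350969]), 'width': 0.996634104231039}
top [[381.4652214882518, 0.0, 317.75411050956234], [0.0, 381.4652214882518, 201.862308476382], [0.0, 0.0, 1.0]] [0.295 0.023 1.255] [[0.021, -1.0, -0.0], [-0.978, -0.02, -0.208], [0.208, 0.005, -0.978]]
scene [[473.0223002678916, 0.0, 323.3354392693922], [0.0, 473.0223002678916, 199.69688865174282], [0.0, 0.0, 1.0]] [ 1.356 -0.028  0.982] [[0.061, 0.998, 0.009], [0.744, -0.04, -0.667], [-0.666, 0.048, -0.745]]
```

View pics/top0.png

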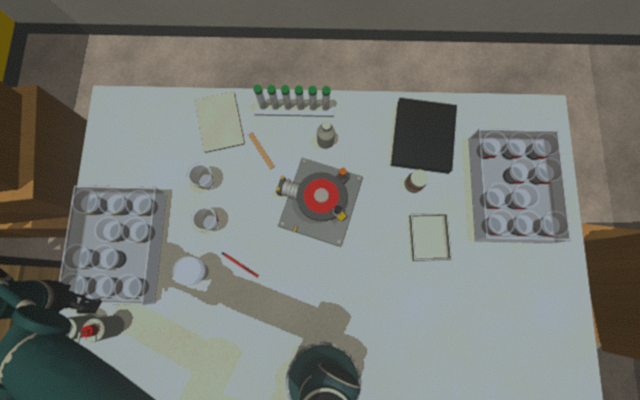

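View pics/scene0.png

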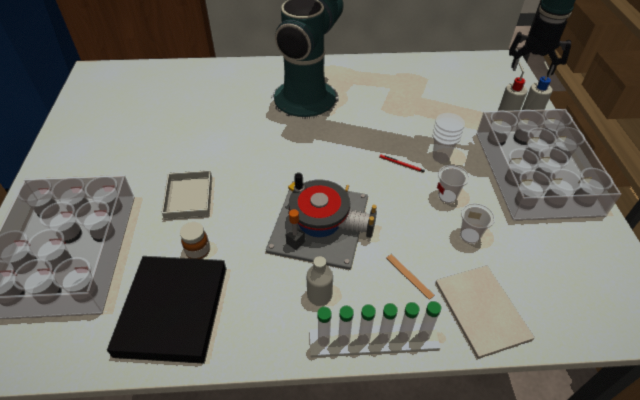

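The top view shows the pump hub (red) at about (321,196), the orange pin head at (343,172), the lug and knob at (341,213), and the tray at (430,237). The scene view shows the pin at (293,215), the knob at (298,181) and the tray at (188,194). Next I'll measure with masks.

```bash
python3 - <<'E'
from h import *
def blob(hsv,lo,hi,box):
    m=cv2.inRange(hsv,np.array(lo),np.array(hi)); z=np.zeros_like(m); x0,y0,x1,y1=box; z[y0:y1,x0:x1]=m[y0:y1,x0:x1]
    n,l,st,c=cv2.connectedComponentsWithStats(z)
    return [(st[i].tolist(),c[i].round(1)) for i in range(1,n) if st[i][4]>8]
B={'top':(270,150,370,250),'scene':(265,165,390,270)}
for n in B:
    f=np.load(n+'0.npz'); K,R,t=f['K'],f['R'],f['t']
    hsv=cv2.cvtColor(f['im'],cv2.COLOR_RGB2HSV)
    for nm,lo,hi,z in (('red',(0,170,90),(4,255,255),.093),('red2',(174,170,90),(180,255,255),.093),('orange',(5,150,90),(16,255,255),.125),('yellow',(20,140,100),(32,255,255),.095),('black',(0,0,0),(180,255,28),.138)):
        for st,c in blob(hsv,lo,hi,B[n]): print(n,nm,st,c,ray(*c,z,K,R,t).round(4))
# tray corners & pump plate from top
f=np.load('top0.npz');K,R,t=f['K'],f['R'],f['t']
for p in((413,215),(447,214),(450,260),(413,261)): print('tray',ray(*p,.030,K,R,t).round(3))
for p in((303,159),(363,178),(341,245),(279,225)): print('plate',ray(*p,.015,K,R,t).round(3))
im=f['im'][145:265,260:460]; a=cv2.resize(im,None,fx=4,fy=4,interpolation=cv2.INTER_CUBIC)
cv2.imwrite('pics/c1.png',a[:,:,::-1])
E
```

```text
top red [304, 180, 34, 33, 652] [320.9 195.7] [0.5616 0.0186 0.093 ]
top orange [339, 169, 7, 6, 33] [342.2 171.5] [ 0.6321 -0.0454  0.125 ]
top yellow [337, 212, 9, 8, 40] [341.4 216.1] [ 0.4979 -0.0459  0.095 ]
scene red [298, 185, 43, 33, 873] [318.9 201.8] [0.5677 0.0171 0.093 ]
scene orange [289, 209, 10, 9, 71] [293.4 212.9] [ 0.628  -0.0469  0.125 ]
scene yellow [289, 182, 6, 8, 30] [291.9 185.6] [ 0.5099 -0.0496  0.095 ]
scene yellow [370, 216, 3, 4, 9] [370.9 217.8] [0.6284 0.1407 0.095 ]
scene black [295, 174, 8, 15, 86] [298.4 181.2] [ 0.5367 -0.0322  0.138 ]
scene black [301, 222, 8, 4, 9] [304.2 223.6] [ 0.6725 -0.0225  0.138 ]
scene black [322, 224, 12, 4, 15] [327.1 225.6] [0.6812 0.0295 0.138 ]
scene black [367, 227, 5, 9, 32] [369.2 230.9] [0.7017 0.1237 0.138 ]
scene black [287, 230, 18, 19, 138] [295.5 241.1] [ 0.7214 -0.0435  0.138 ]
tray [ 0.518 -0.283  0.03 ]
tray [ 0.523 -0.394  0.03 ]
tray [ 0.375 -0.396  0.03 ]
tray [ 0.369 -0.278  0.03 ]
plate [0.706 0.082 0.015]
plate [ 0.644 -0.122  0.015]
plate [ 0.417 -0.05   0.015]
plate [0.478 0.154 0.015]
```

View pics/c1.png

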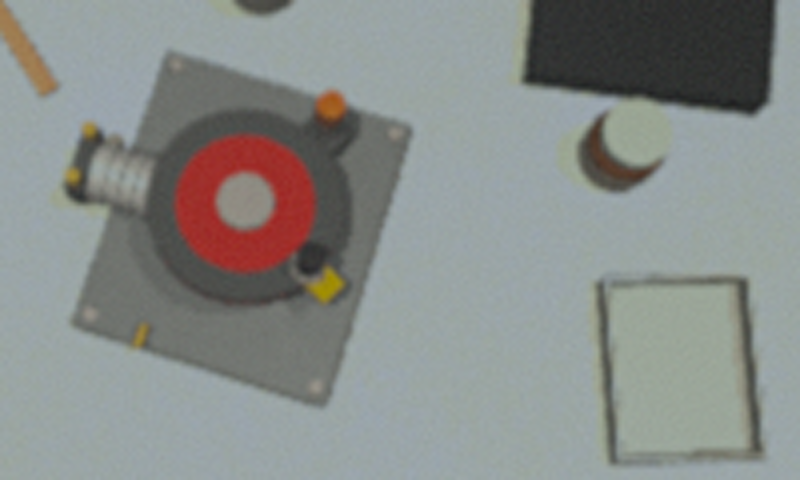

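The crop shows the hub at crop (246,201), the pin head at (331,106), the knob top at (312,258) with the lug at (325,284), and the tray's corners. Estimates: hub (0.563,0.018), pin (0.633,-0.046), which agrees with the plate geometry, and tray centre (0.446,-0.338). I'll move over the pin, turning the jaw to lie along y.

Call:
{"method": "move_arm", "body": {
  "deltas": [
    [[0,0,-0.11],[0.2,-0.35,0.1],-1],
    [[0,0,-0.22],[0.4,-0.7,0.2],-1],
    [[0,0,-0.25],[0.55,-0.96,0.2],-1]
  ],
  "grip_force": 25
}}

```text
time: 0.48
tool_pos: [0.306, 0.5299, 0.2518]
tcp_rot: [1.187, 2.908, 0.001]
wrist_force: [0.8, 0.3, -0.1]
width: 1.002
```

Call:
{"method": "move_arm", "body": {
  "deltas": [
    [[0,0,-0.11],[0.2,-0.35,0],-1],
    [[0,0,-0.22],[0.4,-0.7,0],-1],
    [[0,0,-0.25],[0.55,-0.96,0],-1]
  ]
}}

```text
time: 0.85
tool_pos: [0.3606, 0.4332, 0.2507]
tcp_rot: [1.733, 2.621, -0.002]
wrist_force: [0.3, -0.8, 0.0]
width: 1.001
```

Call:
{"method": "move_arm", "body": {
  "deltas": [
    [[0,0,-0.11],[0.2,-0.35,0],-1],
    [[0,0,-0.22],[0.4,-0.7,0],-1],
    [[0,0,-0.25],[0.55,-0.96,0],-1]
  ]
}}

```text
time: 1.23
tool_pos: [0.4156, 0.3372, 0.2507]
tcp_rot: [2.211, 2.232, -0.002]
wrist_force: [-0.5, 0.2, -0.0]
width: 0.999
```

Call:
{"method": "move_arm", "body": {
  "deltas": [
    [[0,0,-0.11],[0.2,-0.35,0],-1],
    [[0,0,-0.22],[0.4,-0.7,0],-1],
    [[0,0,-0.25],[0.55,-0.96,0],-1]
  ]
}}

```text
time: 1.6
tool_pos: [0.4705, 0.2413, 0.2508]
tcp_rot: [2.604, 1.758, -0.001]
wrist_force: [0.8, 0.6, -0.2]
width: 1.002
```

Call:
{"method": "move_arm", "body": {
  "deltas": [
    [[0,0,-0.11],[0.2,-0.35,0],-1],
    [[0,0,-0.22],[0.4,-0.7,0],-1],
    [[0,0,-0.25],[0.55,-0.96,0],-1]
  ]
}}

```text
time: 1.98
tool_pos: [0.5255, 0.1453, 0.2507]
tcp_rot: [2.897, 1.216, -0.001]
wrist_force: [-0.2, -0.6, -0.4]
width: 0.996
```

Call:
{"method": "move_arm", "body": {
  "deltas": [
    [[0,0,-0.11],[0.2,-0.35,0],-1],
    [[0,0,-0.22],[0.4,-0.7,0],-1],
    [[0,0,-0.25],[0.55,-0.96,0],-1]
  ]
}}

```text
time: 2.35
tool_pos: [0.5805, 0.0493, 0.2507]
tcp_rot: [3.078, 0.628, -0.002]
wrist_force: [0.6, -0.0, -0.1]
width: 0.999
```

Call:
{"method": "move_arm", "body": {
  "deltas": [
    [[0,0,-0.11],[0.2,-0.35,0],-1],
    [[0,0,-0.22],[0.4,-0.7,0],-1],
    [[0,0,-0.25],[0.55,-0.96,0],-1],
    [[0,0,-0.25],[0.55,-0.96,0],-1]
  ]
}}

```text
time: 2.85
tool_pos: [0.6355, -0.047, 0.2503]
tcp_rot: [3.141, 0.016, -0.002]
wrist_force: [0.1, 0.5, -0.7]
width: 1.0
```

```bash
python3 - <<'E'
from h import *
from scipy.spatial.transform import Rotation as Ro
s=status.read_state(); print(s['time'],s['tool_pos'],s['tcp_rot'],Ro.from_rotvec(s['tcp_rot']).as_matrix().round(3).tolist(),s['q'].round(2),s['wrist_force'])
im,d,K,R,t=get('wrist','w1'); np.savez('w1.npz',im=im,K=K,R=R,t=t); print(-R.T@t)
for n,X in (('pin',(.633,-.046,.133)),('hub',(.563,.018,.099)),('knob',(.5135,-.0315,.138))): print(n,proj(X,K,R,t).round(0))
E
```

```text
2.85 [ 0.6355421  -0.04697565  0.25028543] [ 3.14138017e+00  1.62261223e-02 -2.03580226e-03] [[1.0, 0.01, -0.001], [0.01, -1.0, -0.0], [-0.001, 0.0, -1.0]] [-0.11  0.18  1.67 -0.    1.29  1.45] [ 0.09967423  0.48969059 -0.72740988]
[ 0.71880588 -0.04696137  0.39315467]
pin [315. 195.]
hub [250. 251.]
knob [299. 319.]
```

View pics/w1.png

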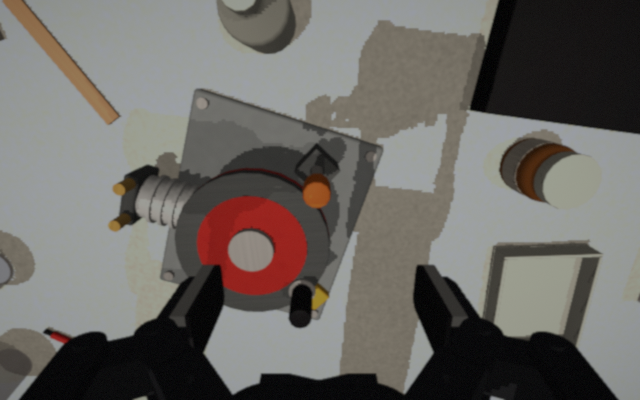

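The wrist view shows the pin head at (317,190), the hub at (250,250) and the knob top at (300,322), all within a few pixels of the predictions.

```bash
python3 - <<'E'
from h import *
f=np.load('w1.npz');K,R,t=f['K'],f['R'],f['t']; hsv=cv2.cvtColor(f['im'],cv2.COLOR_RGB2HSV)
for nm,lo,hi,z,b in (('orange',(5,150,90),(16,255,255),.125,(295,160,340,215)),('red',(0,150,60),(4,255,255),.093,(190,180,330,310)),('yellow',(20,140,80),(32,255,255),.095,(290,270,340,310)),('nut',(0,0,120),(180,60,255),.099,(225,225,278,275))):
    m=np.zeros((400,640),np.uint8);x0,y0,x1,y1=b;m[y0:y1,x0:x1]=cv2.inRange(hsv,lo,hi)[y0:y1,x0:x1]
    c,_=cv2.findContours(m,0,2); c=max(c,key=cv2.contourArea); e=cv2.fitEllipse(c); print(nm,cv2.boundingRect(c),e[0],ray(*e[0],z,K,R,t).round(4))
print('knob top',ray(300,322,.138,K,R,t), 'base',ray(303,292,.094,K,R,t))
print('tray',[ray(*p,.03,K,R,t).round(3).tolist() for p in((491,245),(595,244))])
E
```

```text
orange (303, 182, 28, 26) (316.1331787109375, 194.1914520263672) [ 0.6307 -0.0467  0.125 ]
red (197, 196, 110, 99) (252.10890197753906, 244.6861572265625) [0.5666 0.0166 0.093 ]
yellow (312, 286, 16, 24) (319.2350158691406, 295.91943359375) [ 0.5088 -0.0508  0.095 ]
nut (229, 232, 44, 39) (250.26979064941406, 250.618408203125) [0.5632 0.0175 0.099 ]
knob top [ 0.51061578 -0.0328485   0.138     ] base [ 0.51271475 -0.03382321  0.094     ]
tray [[0.537, -0.258, 0.03], [0.54, -0.383, 0.03]]
```

Call:
{"method": "move_arm", "body": {
  "deltas": [
    [[0,0,0],[-0.02,0.01,-0.4],-1],
    [[0,0,0],[-0.02,0.01,-0.8],-1],
    [[0,0,0],[-0.02,0.01,-1],-1]
  ]
}}

```text
time: 3.28
tool_pos: [0.6309, -0.0427, 0.1484]
tcp_rot: [-3.141, -0.023, 0.007]
wrist_force: [0.2, 0.1, -0.5]
width: 1.004
```

Call:
{"method": "move_arm", "body": {
  "deltas": [
    [[0,0,0],[0,0,-0.3],-1],
    [[0,0,0],[0,0,-0.47],-1],
    [[0,0,0],[0,0,-0.47],-1]
  ]
}}

```text
time: 3.65
tool_pos: [0.6321, -0.0436, 0.103]
tcp_rot: [-3.141, -0.021, 0.004]
wrist_force: [-0.1, 0.1, -0.3]
width: 1.002
```

Call:
{"method": "move_arm", "body": {
  "deltas": [
    [[0,0,0],[0,-0.03,0],-0.5],
    [[0,0,0],[0,-0.03,0],0],
    [[0,0,0],[0,-0.03,0],1],
    [[0,0,0],[0,-0.03,0],1],
    [[0,0,0],[0,-0.03,0],1],
    [[0,0,0],[0,-0.03,0],1]
  ],
  "grip_force": 30
}}

```text
time: 4.4
tool_pos: [0.6339, -0.0468, 0.1052]
tcp_rot: [-3.141, -0.02, -0.002]
wrist_force: [-0.0, 1.9, 5.2]
width: 0.27
```

Call:
{"method": "move_arm", "body": {
  "deltas": [
    [[0,0,0],[0,0,0.08],1],
    [[0,0,0],[0,0,0.2],1],
    [[0,0,0],[0,0,0.4],1],
    [[0,0,0],[0,0,0.7],1],
    [[0,0,0],[0,0,1],1]
  ],
  "grip_force": 50
}}

```text
time: 5.03
tool_pos: [0.6329, -0.0475, 0.2063]
tcp_rot: [3.141, 0.02, -0.0]
wrist_force: [-0.4, -0.6, -0.2]
width: 0.264
```

Call:
{"method": "move_arm", "body": {
  "deltas": [
    [[0,0,0],[0,-0.3,0.2],1],
    [[0,0,0],[0,-0.6,0.2],1],
    [[0,0,0],[0,-0.8,0.2],1],
    [[0,0,0],[0,-0.8,0.2],1]
  ]
}}

```text
time: 5.52
tool_pos: [0.6328, -0.1284, 0.2244]
tcp_rot: [-3.141, -0.017, 0.001]
wrist_force: [-0.3, 0.3, -0.6]
width: 0.264
```

```bash
python3 - <<'E'
from h import *
s=status.read_state(); print(s['tool_pos'],s['width'])
im,d,K,R,t=get('wrist','w2'); np.savez('w2.npz',im=im,K=K,R=R,t=t)
E
```

```text
[ 0.6328298  -0.12839579  0.22439915] 0.26359281826465103
```

View pics/w2.png

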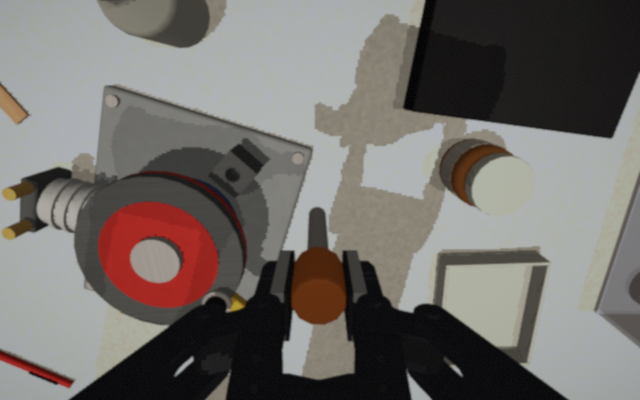

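The wrist view shows the pin held between the pads with its shank free and the socket empty at (240,165). The tray floor's far edge runs from (444,265) to (517,265).

```bash
python3 - <<'E'
from h import *
f=np.load('w2.npz');K,R,t=f['K'],f['R'],f['t']
for p,z in (((444,265),.004),((519,265),.004),((513,347),.004),((436,252),.030),((546,262),.030),((526,362),.03),((442,305),.03)): print(p,z,ray(*p,z,K,R,t).round(3))
f=np.load('top0.npz');K,R,t=f['K'],f['R'],f['t']
for p in((410.2,215.5),(446.3,214.8),(450,259),(413.2,260.5)):print('top',ray(*p,.03,K,R,t).round(3))
f=np.load('scene0.npz');K,R,t=f['K'],f['R'],f['t']
for p in((172,172),(212,173),(211,213),(163,218)):print('scene',ray(*p,.03,K,R,t).round(3))
E
```

```text
(444, 265) 0.004 [ 0.507 -0.286  0.004]
(519, 265) 0.004 [ 0.508 -0.379  0.004]
(513, 347) 0.004 [ 0.382 -0.397  0.004]
(436, 252) 0.03 [ 0.538 -0.264  0.03 ]
(546, 262) 0.03 [ 0.527 -0.391  0.03 ]
(526, 362) 0.03 [ 0.382 -0.399  0.03 ]
(442, 305) 0.03 [ 0.467 -0.28   0.03 ]
top [ 0.516 -0.274  0.03 ]
top [ 0.521 -0.392  0.03 ]
top [ 0.378 -0.396  0.03 ]
top [ 0.371 -0.279  0.03 ]
scene [ 0.377 -0.39   0.03 ]
scene [ 0.387 -0.277  0.03 ]
scene [ 0.536 -0.265  0.03 ]
scene [ 0.547 -0.388  0.03 ]
```

Call:
{"method": "move_arm", "body": {
  "deltas": [
    [[0,0.1,0],[-0.35,-0.35,0],1],
    [[0,0.2,0],[-0.63,-0.69,0],1]
  ]
}}

```text
time: 5.82
tool_pos: [0.5694, -0.1954, 0.2253]
tcp_rot: [-3.1, -0.022, 0.497]
wrist_force: [0.6, -0.9, -0.2]
width: 0.263
```

Call:
{"method": "move_arm", "body": {
  "deltas": [
    [[0,0.1,0],[-0.35,-0.35,0],1],
    [[0,0.2,0],[-0.63,-0.69,0],1]
  ]
}}

```text
time: 6.08
tool_pos: [0.5069, -0.2651, 0.2249]
tcp_rot: [-2.982, -0.021, 0.976]
wrist_force: [-0.6, -0.0, -0.6]
width: 0.264
```

Call:
{"method": "move_arm", "body": {
  "deltas": [
    [[0,0.1,0],[-0.35,-0.35,0],1],
    [[0,0.1,0],[-0.63,-0.69,-0.4],1],
    [[0,0.1,0],[-0.63,-0.69,-0.7],1],
    [[0,0.1,0],[-0.63,-0.69,-0.7],1]
  ]
}}

```text
time: 6.58
tool_pos: [0.4426, -0.3325, 0.1514]
tcp_rot: [-2.891, -0.021, 1.207]
wrist_force: [-0.2, 0.9, -0.4]
width: 0.265
```

Call:
{"method": "move_arm", "body": {
  "deltas": [
    [[0,0,0],[0.02,-0.02,-0.3],1],
    [[0,0,0],[0.02,-0.02,-0.6],1],
    [[0,0,0],[0.02,-0.02,-0.75],1],
    [[0,0,0],[0.02,-0.02,-0.82],1],
    [[0,0,0],[0.02,-0.02,-0.85],1],
    [[0,0,0],[0.02,-0.02,-0.85],1]
  ]
}}

```text
time: 7.32
tool_pos: [0.4468, -0.3363, 0.0701]
tcp_rot: [-2.899, -0.018, 1.199]
wrist_force: [0.3, -0.3, -1.3]
width: 0.263
```

```bash
python3 - <<'E'
from h import *
s=status.read_state(); print(s['tool_pos'],s['wrist_force'],s['width'])
im,d,K,R,t=get('scene'); cv2.imwrite('pics/s1.png',cv2.resize(im[80:260,100:340],None,fx=3,fy=3)[:,:,::-1])
E
```

```text
[ 0.4467586  -0.3363213   0.07010902] [ 0.33108479 -0.29826667 -1.32695745] 0.2632502964724146
```

View pics/s1.png

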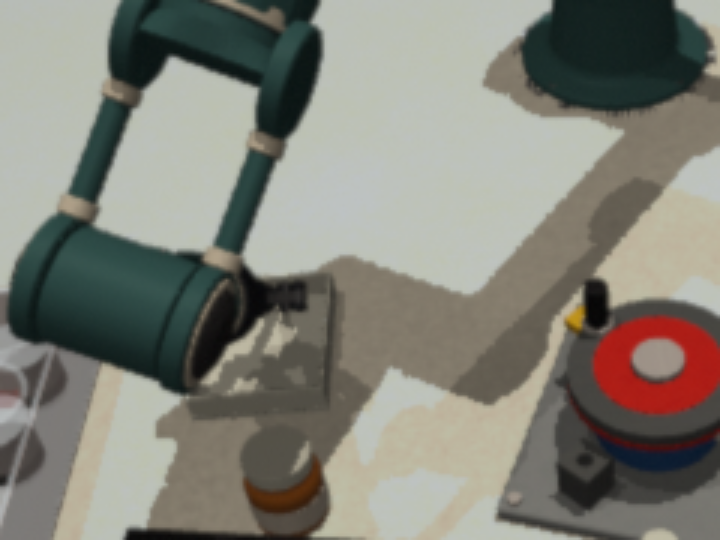

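The scene crop shows the gripper tilted over the tray with its pads over the tray interior, and the jar clear. I'll lower slightly and release.

Call:
{"method": "move_arm", "body": {
  "deltas": [
    [[0,0,0],[0,0,-0.04],1],
    [[0,0,0],[0,0,-0.05],1],
    [[0,0,0],[0,0,-0.05],1]
  ]
}}

```text
time: 7.75
tool_pos: [0.4461, -0.3361, 0.0642]
tcp_rot: [-2.898, -0.019, 1.201]
wrist_force: [-0.0, 0.2, 0.2]
width: 0.26
```

Call:
{"method": "move_arm", "body": {
  "deltas": [
    [[0,0,0],[0,0,0],-1],
    [[0,0,0],[0,0,0],-1],
    [[0,0,0],[0,0,0],-1],
    [[0,0,0],[0,0,0],-1],
    [[0,0,0],[0,0,0],-1]
  ]
}}

```text
time: 8.38
tool_pos: [0.4463, -0.3361, 0.0643]
tcp_rot: [-2.898, -0.019, 1.2]
wrist_force: [0.1, 0.1, 0.4]
width: 1.002
```

Call:
{"method": "move_arm", "body": {
  "deltas": [
    [[0,0,0],[0.15,0,0.15],-1],
    [[0,0,0],[0.4,0,0.4],-1],
    [[0,0,0],[0.8,0,0.8],-1],
    [[0,0,0],[1,0,1],-1]
  ]
}}

```text
time: 8.88
tool_pos: [0.5485, -0.3363, 0.1668]
tcp_rot: [-2.902, -0.019, 1.196]
wrist_force: [-0.2, -0.2, 0.7]
width: 1.0
```

Call:
{"method": "move_arm", "body": {
  "deltas": [
    [[0,-0.1,0],[0,0,0.5],-1],
    [[0,-0.2,0],[0,0.3,0.7],-1],
    [[0,-0.3,0],[0,0.3,0.7],-1],
    [[0,-0.4,0],[0,0.3,0.7],-1],
    [[0,-0.5,0],[0,0.3,0.7],-1]
  ]
}}

```text
time: 9.5
tool_pos: [0.5466, -0.3061, 0.2356]
tcp_rot: [3.14, 0.021, 0.01]
wrist_force: [-0.2, -0.6, 0.0]
width: 0.997
```

```bash
python3 - <<'E'
from h import *
s=status.read_state(); print(s['time'],s['tool_pos'],s['tcp_rot'],s['wrist_force'],s['width'])
im,d,K,R,t=get('top')
hsv=cv2.cvtColor(im,cv2.COLOR_RGB2HSV);m=np.zeros((400,640),np.uint8);m[205:270,400:465]=cv2.inRange(hsv,(4,120,40),(18,255,255))[205:270,400:465]
p=np.argwhere(m>0)[:,::-1].mean(0);print(m.sum()//255,p,ray(*p,.016,K,R,t))
cv2.imwrite('pics/t1.png',cv2.resize(im[160:270,370:470],None,fx=4,fy=4)[:,:,::-1])
E
```

```text
9.5 [ 0.54662116 -0.30614947  0.23558749] [3.13994774 0.02069197 0.00994972] [-0.18137605 -0.62951361  0.00757381] 0.9973805353367158
9 [426.88888889 226.44444444] [ 0.48319504 -0.33082541  0.016     ]
```

View pics/t1.png

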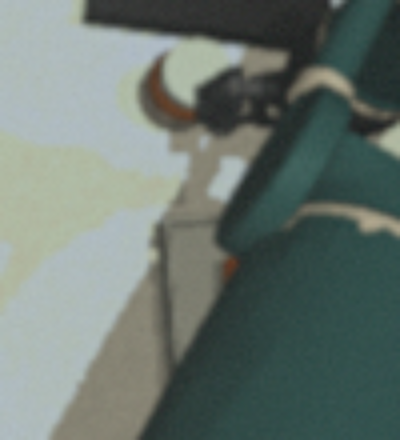

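The pin head is visible at crop (230,265), inside the tray near (0.483,-0.331), lying down. Next is the knob.

Call:
{"method": "move_arm", "body": {
  "deltas": [
    [[0,0,0.1],[-0.05,0.45,0],-1],
    [[0,0,0.17],[-0.12,0.91,0],-1]
  ]
}}

```text
time: 9.8
tool_pos: [0.5335, -0.2147, 0.2345]
tcp_rot: [-3.11, -0.441, 0.002]
wrist_force: [-0.2, 0.9, 0.1]
width: 0.997
```

Call:
{"method": "move_arm", "body": {
  "deltas": [
    [[0,0,0.1],[-0.05,0.45,0],-1],
    [[0,0,0.17],[-0.12,0.91,0],-1]
  ]
}}

```text
time: 10.05
tool_pos: [0.5219, -0.1229, 0.2344]
tcp_rot: [-3.023, -0.854, 0.002]
wrist_force: [0.4, 0.5, 0.7]
width: 0.999
```

Call:
{"method": "move_arm", "body": {
  "deltas": [
    [[0,0,0.1],[-0.05,0.45,0],-1],
    [[0,0,0.15],[-0.1,0.91,0],-1],
    [[0,0,0.15],[-0.1,0.91,0],-1],
    [[0,0,0.15],[-0.1,0.91,0],-1]
  ]
}}

```text
time: 10.55
tool_pos: [0.5124, -0.0333, 0.2344]
tcp_rot: [2.903, 1.199, -0.002]
wrist_force: [-0.4, -0.3, 0.0]
width: 1.003
```

```bash
python3 - <<'E'
from h import *
s=status.read_state(); print(s['time'],s['tool_pos'],s['tcp_rot'],s['wrist_force'],s['q'].round(2))
im,d,K,R,t=get('wrist','w3'); np.savez('w3.npz',im=im,K=K,R=R,t=t)
print('pred knob top/base',proj((.5125,-.0325,.138),K,R,t),proj((.5125,-.0325,.094),K,R,t),'hub',proj((.564,.0175,.099),K,R,t))
E
```

```text
10.55 [ 0.51240952 -0.03327098  0.23441265] [ 2.90330804e+00  1.19855680e+00 -1.61365338e-03] [-0.36953147 -0.27049443  0.0101923 ] [-0.11 -0.05  1.94 -0.    1.25  0.68]
pred knob top/base [316.64126105 198.25187425] [316.78877783 182.01953951] hub [317.78055485  97.08434107]
```

View pics/w3.png

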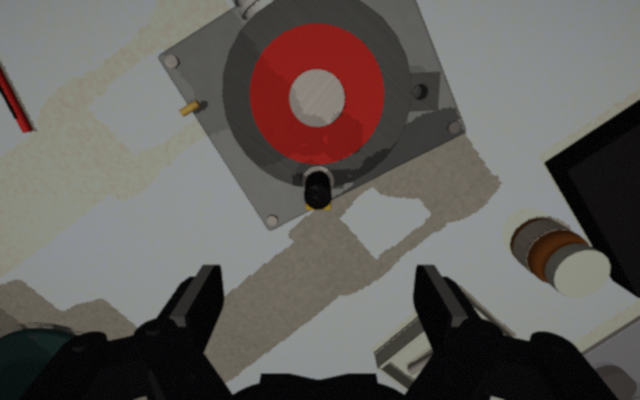

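The wrist view shows the knob top at (318,197) and the hub at (317,97). The jaw is tangential and the predictions hold, so I'll descend.

Call:
{"method": "move_arm", "body": {
  "deltas": [
    [[0,0,0],[0.01,0.02,-0.4],-1],
    [[0,0,0],[0.01,0.02,-0.8],-1],
    [[0,0,0],[0.01,0.02,-1],-1]
  ]
}}

```text
time: 10.98
tool_pos: [0.5117, -0.0324, 0.1316]
tcp_rot: [-2.904, -1.194, 0.006]
wrist_force: [0.2, 0.3, -0.7]
width: 1.0
```

Call:
{"method": "move_arm", "body": {
  "deltas": [
    [[0,0,0],[0,0,-0.2],-1],
    [[0,0,0],[0,0,-0.29],-1],
    [[0,0,0],[0,0,-0.29],-1],
    [[0,0,0],[0,0,-0.29],-1]
  ]
}}

```text
time: 11.48
tool_pos: [0.5141, -0.0315, 0.1062]
tcp_rot: [2.904, 1.197, 0.002]
wrist_force: [0.3, 0.3, -0.3]
width: 1.007
```

Call:
{"method": "move_arm", "body": {
  "deltas": [
    [[0,0,0],[0,0,0],-0.3],
    [[0,0,0],[0,0,0],0],
    [[0,0,0],[0,0,0],0.2],
    [[0,0,0],[0,0,0],0.4],
    [[0,0,0],[0,0,0],1],
    [[0,0,0],[0,0,0],1],
    [[0,0,0],[0,0,0],1]
  ],
  "grip_force": 24
}}

```text
time: 12.35
tool_pos: [0.5136, -0.0313, 0.1055]
tcp_rot: [2.904, 1.198, 0.001]
wrist_force: [1.1, -1.2, 0.9]
width: 0.246
```

```bash
python3 - <<'E'
import numpy as np
r=.0702;p0=np.radians(224.1)
P=lambda a:r*np.array([np.cos(p0+a),np.sin(p0+a)])
for k in range(14):
    a=.2*k; print(round(a,1),[np.round((P(a+x)-P(a))*10,3).tolist() for x in (.05,.1,.15,.2)])
E
```

```text
0.0 [[0.025, -0.025], [0.051, -0.048], [0.079, -0.07], [0.107, -0.09]]
0.2 [[0.029, -0.019], [0.06, -0.037], [0.091, -0.053], [0.123, -0.067]]
0.4 [[0.033, -0.013], [0.066, -0.024], [0.1, -0.034], [0.134, -0.042]]
0.6 [[0.035, -0.006], [0.069, -0.011], [0.104, -0.013], [0.139, -0.014]]
0.8 [[0.035, 0.001], [0.07, 0.003], [0.105, 0.008], [0.139, 0.014]]
1.0 [[0.034, 0.008], [0.068, 0.017], [0.101, 0.028], [0.134, 0.041]]
1.2 [[0.032, 0.014], [0.063, 0.03], [0.094, 0.048], [0.123, 0.067]]
1.4 [[0.028, 0.021], [0.056, 0.042], [0.082, 0.066], [0.107, 0.09]]
1.6 [[0.024, 0.026], [0.046, 0.053], [0.068, 0.081], [0.087, 0.11]]
1.8 [[0.018, 0.03], [0.035, 0.061], [0.05, 0.092], [0.064, 0.125]]
2.0 [[0.012, 0.033], [0.022, 0.067], [0.031, 0.101], [0.038, 0.135]]
2.2 [[0.005, 0.035], [0.009, 0.07], [0.01, 0.105], [0.01, 0.14]]
2.4 [[-0.002, 0.035], [-0.005, 0.07], [-0.011, 0.105], [-0.018, 0.139]]
2.6 [[-0.009, 0.034], [-0.019, 0.067], [-0.031, 0.1], [-0.045, 0.133]]
```

Call:
{"method": "move_arm", "body": {
  "deltas": [
    [[0,0,0.032],[0.025,-0.025,0],1],
    [[0,0,0.064],[0.051,-0.048,0],1],
    [[0,0,0.095],[0.079,-0.07,0],1],
    [[0,0,0.127],[0.107,-0.09,0],1]
  ]
}}

```text
time: 12.85
tool_pos: [0.5229, -0.0392, 0.1054]
tcp_rot: [-2.767, -1.482, 0.002]
wrist_force: [-4.5, 2.2, 5.5]
width: 0.251
```

Call:
{"method": "move_arm", "body": {
  "deltas": [
    [[0,0,0.032],[0.029,-0.019,0],1],
    [[0,0,0.064],[0.06,-0.037,0],1],
    [[0,0,0.095],[0.091,-0.053,0],1],
    [[0,0,0.127],[0.123,-0.067,0],1]
  ]
}}

```text
time: 13.35
tool_pos: [0.5345, -0.0457, 0.1054]
tcp_rot: [-2.605, -1.749, 0.003]
wrist_force: [-5.6, 3.1, 7.8]
width: 0.252
```

Call:
{"method": "move_arm", "body": {
  "deltas": [
    [[0,0,0.032],[0.033,-0.013,0],1],
    [[0,0,0.064],[0.066,-0.024,0],1],
    [[0,0,0.095],[0.1,-0.034,0],1],
    [[0,0,0.127],[0.134,-0.042,0],1]
  ]
}}

```text
time: 13.85
tool_pos: [0.5472, -0.0499, 0.1054]
tcp_rot: [-2.416, -1.999, 0.005]
wrist_force: [-7.4, 2.5, 9.2]
width: 0.246
```

Call:
{"method": "move_arm", "body": {
  "deltas": [
    [[0,0,0.032],[0.035,-0.006,0],1],
    [[0,0,0.064],[0.069,-0.011,0],1],
    [[0,0,0.095],[0.104,-0.013,0],1],
    [[0,0,0.127],[0.139,-0.014,0],1]
  ]
}}

```text
time: 14.35
tool_pos: [0.5603, -0.0516, 0.1053]
tcp_rot: [-2.204, -2.23, 0.007]
wrist_force: [-11.1, 1.5, 10.2]
width: 0.248
```

Call:
{"method": "move_arm", "body": {
  "deltas": [
    [[0,0,0.032],[0.035,0.001,0],1],
    [[0,0,0.064],[0.07,0.003,0],1],
    [[0,0,0.095],[0.105,0.008,0],1],
    [[0,0,0.127],[0.139,0.014,0],1]
  ]
}}

```text
time: 14.85
tool_pos: [0.5737, -0.0509, 0.1054]
tcp_rot: [-1.971, -2.438, 0.008]
wrist_force: [-12.0, -0.7, 11.7]
width: 0.249
```

Call:
{"method": "move_arm", "body": {
  "deltas": [
    [[0,0,0.032],[0.034,0.008,0],1],
    [[0,0,0.064],[0.068,0.017,0],1]
  ]
}}

```text
time: 15.1
tool_pos: [0.5803, -0.0495, 0.1053]
tcp_rot: [-1.845, -2.534, 0.008]
wrist_force: [-12.8, -2.4, 11.9]
width: 0.249
```

Call:
{"method": "move_arm", "body": {
  "deltas": [
    [[0,0,0.032],[0.033,0.011,0],1],
    [[0,0,0.064],[0.066,0.024,0],1]
  ]
}}

```text
time: 15.35
tool_pos: [0.5868, -0.0475, 0.1053]
tcp_rot: [-1.716, -2.623, 0.009]
wrist_force: [-12.3, -3.8, 11.5]
width: 0.251
```

Call:
{"method": "move_arm", "body": {
  "deltas": [
    [[0,0,0.032],[0.032,0.014,0],1],
    [[0,0,0.064],[0.063,0.03,0],1]
  ]
}}

```text
time: 15.6
tool_pos: [0.5932, -0.0449, 0.1053]
tcp_rot: [-1.582, -2.706, 0.009]
wrist_force: [-11.3, -4.3, 11.1]
width: 0.249
```

Call:
{"method": "move_arm", "body": {
  "deltas": [
    [[0,0,0.032],[0.031,0.018,0],1],
    [[0,0,0.064],[0.06,0.037,0],1]
  ]
}}

```text
time: 15.85
tool_pos: [0.5993, -0.0416, 0.1053]
tcp_rot: [-1.444, -2.783, 0.009]
wrist_force: [-11.3, -6.1, 10.3]
width: 0.252
```

Call:
{"method": "move_arm", "body": {
  "deltas": [
    [[0,0,0.032],[0.028,0.021,0],1],
    [[0,0,0.064],[0.056,0.042,0],1]
  ]
}}

```text
time: 16.1
tool_pos: [0.605, -0.0378, 0.1054]
tcp_rot: [-1.302, -2.852, 0.009]
wrist_force: [-10.9, -6.8, 10.2]
width: 0.247
```

Call:
{"method": "move_arm", "body": {
  "deltas": [
    [[0,0,0.032],[0.026,0.024,0],1],
    [[0,0,0.064],[0.051,0.048,0],1]
  ]
}}

```text
time: 16.35
tool_pos: [0.6104, -0.0333, 0.1054]
tcp_rot: [-1.157, -2.914, 0.009]
wrist_force: [-9.2, -8.1, 9.7]
width: 0.249
```

Call:
{"method": "move_arm", "body": {
  "deltas": [
    [[0,0,0.032],[0.024,0.026,0],1],
    [[0,0,0.064],[0.046,0.053,0],1]
  ]
}}

```text
time: 16.6
tool_pos: [0.6154, -0.0283, 0.1054]
tcp_rot: [-1.01, -2.969, 0.009]
wrist_force: [-9.6, -8.2, 8.3]
width: 0.249
```

```bash
cat > fit.py <<'E'
import numpy as np
from scipy.optimize import curve_fit
D=np.array([l.split() for l in open('log')],float)
c=np.array([.564,.0175]);v=D[:,:2]-c
a=np.unwrap(np.arctan2(v[:,1],v[:,0])); a-=np.arctan2(-.0488,-.0504); a=np.where(a<-.1,a+2*np.pi,a)
t=np.c_[-v[:,1],v[:,0]]/np.linalg.norm(v,axis=1)[:,None]; F=-(D[:,2:4]*t).sum(1); Fr=(D[:,2:4]*v).sum(1)/.07
for x in zip(a.round(3),F.round(1),Fr.round(1),(np.linalg.norm(v,axis=1)*1e3).round(1)): print(*x)
m=a>.7
f=lambda x,top,b:5.7+b-7*np.sin(np.pi/2*(x-top)); p,C=curve_fit(f,a[m],F[m],[2.2,0]); print('top',p,np.sqrt(np.diag(C)))
p,C=curve_fit(lambda x,t:f(x,t,0),a[m],F[m],[2.2]); print('b=0',p,np.sqrt(C))
E
cat > log <<'E'
.5229 -.0392 -4.5 2.2
.5345 -.0457 -5.6 3.1
.5472 -.0499 -7.4 2.5
.5603 -.0516 -11.1 1.5
.5737 -.0509 -12 -.7
.5803 -.0495 -12.8 -2.4
.5868 -.0475 -12.3 -3.8
.5932 -.0449 -11.3 -4.3
.5993 -.0416 -11.3 -6.1
.605 -.0378 -10.9 -6.8
.6104 -.0333 -9.2 -8.1
.6154 -.0283 -9.6 -8.2
E
python3 fit.py
```

```text
0.174 4.9 0.9 70.0
0.365 6.4 -0.4 69.7
0.557 7.8 -0.6 69.5
0.748 11.2 -0.9 69.2
0.942 12.0 -1.0 69.1
1.04 13.0 -0.7 69.0
1.139 12.9 -0.5 68.9
1.239 12.1 -0.9 68.9
1.34 12.8 -0.5 68.8
1.44 12.8 -1.0 68.8
1.542 12.3 -0.2 68.8
1.644 12.5 -1.7 68.8
top [2.27011925 0.33347375] [0.03724651 0.16754489]
b=0 [2.26214121] [[0.04333606]]
```

Call:
{"method": "move_arm", "body": {
  "deltas": [
    [[0,0,0.032],[0.022,0.028,0],1],
    [[0,0,0.064],[0.041,0.057,0],1]
  ]
}}

```text
time: 16.85
tool_pos: [0.6199, -0.0228, 0.1054]
tcp_rot: [-0.859, -3.017, 0.009]
wrist_force: [-8.0, -8.6, 6.9]
width: 0.248
```

Call:
{"method": "move_arm", "body": {
  "deltas": [
    [[0,0,0.032],[0.018,0.03,0],1],
    [[0,0,0.064],[0.035,0.061,0],1]
  ]
}}

```text
time: 17.1
tool_pos: [0.6238, -0.0168, 0.1054]
tcp_rot: [-0.707, -3.057, 0.008]
wrist_force: [-7.7, -9.5, 7.3]
width: 0.249
```

Call:
{"method": "move_arm", "body": {
  "deltas": [
    [[0,0,0.032],[0.015,0.031,0],1],
    [[0,0,0.064],[0.029,0.064,0],1]
  ]
}}

```text
time: 17.35
tool_pos: [0.6271, -0.0104, 0.1054]
tcp_rot: [-0.553, -3.089, 0.008]
wrist_force: [-5.1, -9.5, 5.7]
width: 0.251
```

Call:
{"method": "move_arm", "body": {
  "deltas": [
    [[0,0,0.032],[0.012,0.033,0],1],
    [[0,0,0.064],[0.022,0.067,0],1]
  ]
}}

```text
time: 17.6
tool_pos: [0.6298, -0.0037, 0.1054]
tcp_rot: [-0.397, -3.114, 0.007]
wrist_force: [-4.0, -9.1, 5.3]
width: 0.247
```

```bash
cat >> log <<'E'
.6199 -.0228 -8 -8.6
.6238 -.0168 -7.7 -9.5
.6271 -.0104 -5.1 -9.5
.6298 -.0037 -4 -9.1
E
python3 fit.py | tail -6
```

```text
1.748 11.7 -1.4 68.9
1.852 12.1 -1.9 68.9
1.956 10.8 -0.8 69.0
2.061 9.9 -1.0 69.1
top [2.35524182 0.5854673 ] [0.02906607 0.1768008 ]
b=0 [2.37123711] [[0.03879028]]
```

Call:
{"method": "move_arm", "body": {
  "deltas": [
    [[0,0,0.032],[0.009,0.034,0],1],
    [[0,0,0.064],[0.016,0.068,0],1]
  ]
}}

```text
time: 17.85
tool_pos: [0.6318, 0.0033, 0.1055]
tcp_rot: [-0.24, -3.13, 0.006]
wrist_force: [-2.4, -8.5, 3.8]
width: 0.245
```

Call:
{"method": "move_arm", "body": {
  "deltas": [
    [[0,0,0.032],[0.005,0.035,0],1]
  ]
}}

```text
time: 17.98
tool_pos: [0.6324, 0.0069, 0.1055]
tcp_rot: [-0.162, -3.136, 0.006]
wrist_force: [-3.7, -7.1, 3.5]
width: 0.241
```

Call:
{"method": "move_arm", "body": {
  "deltas": [
    [[0,0,0.032],[0.004,0.035,0],1]
  ]
}}

```text
time: 18.1
tool_pos: [0.633, 0.0106, 0.1055]
tcp_rot: [-0.083, -3.139, 0.006]
wrist_force: [-1.5, -8.5, 3.9]
width: 0.249
```

Call:
{"method": "move_arm", "body": {
  "deltas": [
    [[0,0,0.032],[0.001,0.035,0],1]
  ]
}}

```text
time: 18.23
tool_pos: [0.6333, 0.0142, 0.1055]
tcp_rot: [-0.004, -3.14, 0.005]
wrist_force: [-2.0, -7.6, 3.0]
width: 0.25
```

Call:
{"method": "move_arm", "body": {
  "deltas": [
    [[0,0,0.032],[0,0.035,0],1]
  ]
}}

```text
time: 18.35
tool_pos: [0.6335, 0.0178, 0.1055]
tcp_rot: [0.075, -3.14, 0.005]
wrist_force: [-1.1, -7.1, 1.9]
width: 0.25
```

```bash
cat >> log <<'E'
.6318 .0033 -2.4 -8.5
.6324 .0069 -3.7 -7.1
.633 .0106 -1.5 -8.5
.6333 .0142 -2 -7.6
.6335 .0178 -1.1 -7.1
E
python3 fit.py | tail -7
```

```text
2.166 8.8 -0.6 69.3
2.219 7.6 -2.5 69.2
2.273 8.6 -0.6 69.3
2.325 7.7 -1.6 69.4
2.377 7.1 -1.1 69.5
top [2.39002484 0.66896533] [0.02303584 0.17585329]
b=0 [2.42706117] [[0.02781768]]
```

Call:
{"method": "move_arm", "body": {
  "deltas": [
    [[0,0,0.032],[-0.002,0.035,0],1]
  ]
}}

```text
time: 18.48
tool_pos: [0.6334, 0.0215, 0.1055]
tcp_rot: [0.154, -3.137, 0.004]
wrist_force: [-0.0, -6.3, 2.4]
width: 0.252
```

Call:
{"method": "move_arm", "body": {
  "deltas": [
    [[0,0,0.032],[-0.003,0.035,0],1]
  ]
}}

```text
time: 18.6
tool_pos: [0.6332, 0.0252, 0.1055]
tcp_rot: [0.233, -3.133, 0.004]
wrist_force: [-0.3, -5.7, 2.4]
width: 0.247
```

Call:
{"method": "move_arm", "body": {
  "deltas": [
    [[0,0,0.032],[-0.006,0.035,0],1]
  ]
}}

```text
time: 18.73
tool_pos: [0.6328, 0.0289, 0.1055]
tcp_rot: [0.311, -3.126, 0.003]
wrist_force: [0.3, -5.3, 2.4]
width: 0.245
```

Call:
{"method": "move_arm", "body": {
  "deltas": [
    [[0,0,0.032],[-0.007,0.034,0],1]
  ]
}}

```text
time: 18.85
tool_pos: [0.6322, 0.0325, 0.1055]
tcp_rot: [-0.39, 3.117, -0.003]
wrist_force: [0.8, -4.6, 2.9]
width: 0.252
```

```bash
cat >> log <<'E'
.6334 .0215 0 -6.3
.6332 .0252 -.3 -5.7
.6328 .0289 .3 -5.3
.6322 .0325 .8 -4.6
E
python3 fit.py | tail -6
```

```text
2.43 6.3 -0.4 69.5
2.483 5.6 -0.9 69.6
2.537 5.3 -0.6 69.7
2.589 4.7 -0.2 69.8
top [2.39984759 0.69454741] [0.0191943  0.15898562]
b=0 [2.44534524] [[0.02173157]]
```

Call:
{"method": "move_arm", "body": {
  "deltas": [
    [[0,0,0.032],[-0.009,0.034,0],1],
    [[0,0,0.032],[-0.009,0.034,0],1],
    [[0,0,0.032],[-0.009,0.034,0],1]
  ]
}}

```text
time: 19.23
tool_pos: [0.6312, 0.0367, 0.1055]
tcp_rot: [-0.464, 3.107, -0.001]
wrist_force: [0.6, -3.5, 3.9]
width: 0.245
```

Call:
{"method": "move_arm", "body": {
  "deltas": [
    [[0,0,0],[0,0,0],0.2],
    [[0,0,0],[0,0,0],0],
    [[0,0,0],[0,0,0],-1],
    [[0,0,0],[0,0,0],-1],
    [[0,0,0],[0,0,0],-1]
  ]
}}

```text
time: 19.85
tool_pos: [0.631, 0.0372, 0.1052]
tcp_rot: [0.465, -3.107, -0.0]
wrist_force: [0.3, 0.7, -0.2]
width: 0.999
```

Call:
{"method": "move_arm", "body": {
  "deltas": [
    [[0,0,0],[0,0,0.3],-1],
    [[0,0,0],[0,0,0.7],-1],
    [[0,0,0],[0,0,1],-1],
    [[0,0,0],[0,0,1],-1]
  ]
}}

```text
time: 20.35
tool_pos: [0.6334, 0.0372, 0.2091]
tcp_rot: [-0.464, 3.1, -0.001]
wrist_force: [-0.1, 0.1, -0.1]
width: 1.001
```

Call:
{"method": "move_arm", "body": {
  "deltas": [
    [[0,0,0],[0,0,0.3],-1],
    [[0,0,0],[0,0,0.3],-1],
    [[0,0,0],[0,0,0.3],-1]
  ]
}}

```text
time: 20.72
tool_pos: [0.6303, 0.0371, 0.2335]
tcp_rot: [0.465, -3.105, -0.0]
wrist_force: [-0.1, 0.9, 0.7]
width: 1.002
```

```bash
python3 - <<'E'
from h import *
s=status.read_state(); print(s['time'],s['tool_pos'],s['wrist_force'],s['width'])
im,d,K,R,t=get('wrist'); cv2.imwrite('pics/w4.png',im[:,:,::-1])
print('pred top/base',[proj((.6312,.0367,z),K,R,t).round(0) for z in(.138,.094)], 'lug centre px->', 'hub',proj((.564,.0175,.099),K,R,t).round(0))
im,d,K,R,t=get('scene'); cv2.imwrite('pics/s2.png',im[:,:,::-1])
E
```

```text
20.725 [0.63028494 0.03706336 0.23350252] [-0.10519289  0.86364548  0.69621195] 1.0017712812418664
pred top/base [array([319., 203.]), array([319., 186.])] lug centre px-> hub [320. 104.]
```

View pics/w4.png

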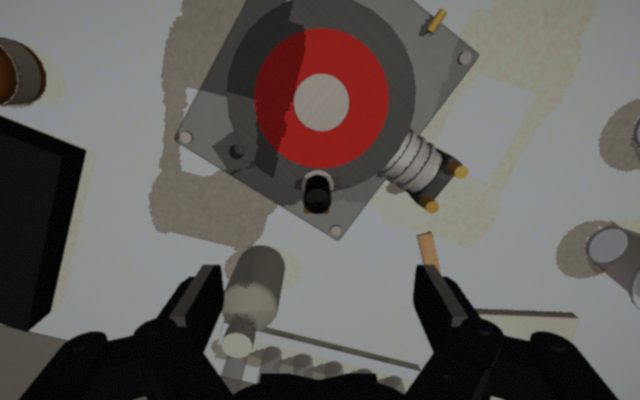

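View pics/s2.png

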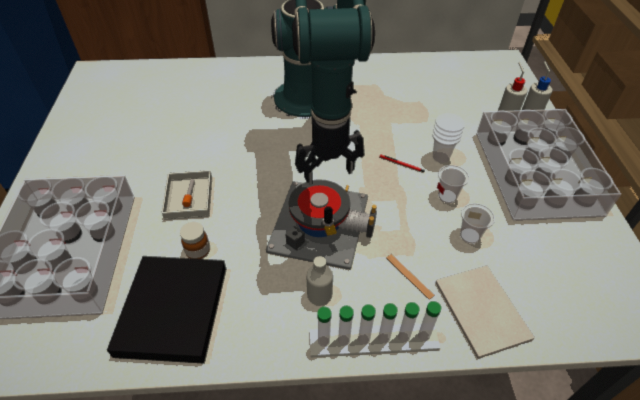

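The wrist view shows the knob top at about (317,204), against a prediction of (319,203), so the wheel stayed where I let go. The scene view shows the pin lying in the tray at (188,197) and the bystanders where they were. Handing in.

```bash
python3 -c "
from workcell import order; print(order.finish_job())"
```

```text
the job is handed in; nothing more can be done
None
```

I pulled the stop pin and laid it in the white tray. I then turned the flywheel about 2.65 rad counter-clockwise with a 24 N grip, let go and handed the job in at about 21 s.

**Wheel:** The push peaked at about 13 N, fell below the 5.7 N drag at about 2.48 rad, and read 3.5 N when I stopped. From these readings I estimate the top at 2.40–2.48 rad. That puts the wheel 0.17–0.25 rad past it, inside the 0.03–0.35 rad window. My two fits disagree by about 0.05 rad because the force readings seem to run about 0.7 N high.

**Last checks:** The final pictures show:
- the pin lying inside the tray;
- the knob within about 2 pixels of where I released it;
- the gripper open and clear above the pump;
- the bystanders where they were, judged by eye.

No check failed. The hand-in gives no verdict, so I can't confirm the judged result.

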